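Prise open the colour tin with the palette knife

ROBOT

A 6-joint arm with a two-finger parallel gripper is mounted at the origin on the work surface. World frame = base frame: x ahead of the robot, y to its left, z up, the work surface at z = 0. Lengths are in mm, angles in rad, forces in N, time in s.
With the tool pointing down it reaches from about 350 to 925 mm from the base axis. Payload 6.4 kg.
Tool frame: the origin (TCP) lies on the centre line of the jaws, within the pads' length; the fingertips stand 14 mm ahead of it and the grasp point (between the pads) lies 5 mm behind it (robot.tip_reach is the distance from the TCP to the fingertips, in mm); z points along the fingers, y is the line along which they close (so a half turn about z gives the same grasp; the last joint's range is limited). The gripper opens to 94 mm and grips with 3 to 60 N. Pads are 16 mm wide; open, the fingers measure 119 mm over their backs; the gripper's body (75 mm by 177 mm) begins 78 mm behind the grasp point.
Start: joints at [1.16, 0.245, 1.558, -0, 1.339, -0.174], TCP at [152.482, 631.873, 219.455] pointing down, gripper open.
Joint ranges: [-3.13, 3.13], [-1.02, 2.26], [0.13, 2.54], [-0.95, 4.09], [0.21, 2.88], [-2.74, 2.74]. Speed limits (rad/s): [2.57, 2.57, 3.14, 3.14, 3.14, 3.14].

INTERFACE

Orientations are given as a rotation vector (axis times angle).
In Python, from bench import read_state, read_camera, camera_info, order, spotter, robot gives the robot as it stands.
- The arm moves only by the tool arm_command, never from a script. Its argument "targets" is a list of rows, each an object of numbers: "dx", "dy", "dz": the shift along the tool's x, y, z in cm; "rx", "ry", "rz": the turn, a rotation vector about the tool's x, y, z in rad. A call has exactly 8 rows; each row is the pose to reach, as a shift and turn from the pose commanded when the call began, along the tool's axes at that moment; what a row does not reach only later rows make up. A row lasts 1/12 s, in which the tool goes at most 41.7 mm and 7.16 degrees, less where a joint would pass 70% of its speed; a pose out of reach is approached as far as the arm can. A call with a gripper value outside its range is refused whole. "gripper" is the finger opening in cm, from 0 to 9.4, set as the call begins (left out, the last holds). The fingers move at their own pace and stop on an object; "grip_force" is the grip in N (left out, the last holds). Time passes only in rows, so rows that repeat a pose let the fingers close, or fill a call up. It gives the time, the measured TCP pose, the force, the opening and the grip force at its end, in the units of the state.
- read_state(): the state, without advancing time (a new reading comes with each control period).
- read_camera(name): name is "scene" or "side" or "wrist"; returns (picture, depth): 420x560x3 uint8, blue, green, red; 420x560 float32, mm along the optical axis (not along the pixel's ray), 0 where there is no reading.
- camera_info(name): a dict with "fx", "fy", "cx", "cy" (pixels), "R" (3x3) and "t" (3): a world point X has camera coordinates R X + t. Camera axes: x right, y down, z forward; pixel columns grow to the right and rows downward; lengths in mm; the calibration is good to about 2 mm. A picture is of the moment at which its call begins: read the wrist's pose just before it. camera_info takes no time and is no camera call; for the wrist camera it gives the pose at the moment of the call.
- order.close_job(): hands the job in; it is judged then, once.
Trained networks look in the newest picture that a camera, given by its name, has taken for a name from the list of things; names that differ only in an ending like _2 or _b are one class to them, and where a whole thing is asked for, a point or a joint stands for the part that bears it (a point fixed in the world has none). Each returns a list of dicts, best first, with "conf" (0 to 1); they miss things now and then, are a little off and sometimes report something else, mostly with a low value. They report only what shows in the picture. A call takes as long as a camera call.
- spotter.look_for(camera, thing): "centre" ([x, y, z] in mm, in the coordinates of the camera as it stood for that picture, good to about 4 mm: the middle of the surface that is visible of it).
- spotter.mark_of(camera, thing): "centre" ([x, y, z] in mm, in the coordinates of the camera as it stood for that picture, good to about 4 mm: a listed point, or the origin of a listed thing).
The state is a dict: "time": time; "joint_pos": joint angles; "joint_velocities": joint speeds; "joint_torque": joint torques, N m; "tcp_pos": TCP position; "ee_rot": TCP orientation; "wrist_force": force on the tool from outside, world axes, zero at the start; "wrist_torque": the same for the moment, N m; "finger_gap": opening from 0.0 (shut) to 1.0 (fully open); "gripper_force": force on a finger pad.
Only numpy, scipy, OpenCV 4.12 (cv2) and the standard library are available. Lean on these libraries where they do the work, as an engineer would, in place of code of your own. Each camera call takes 0.05 s, during which the arm holds its last target. There are 200 camera calls.

TASK

Pick up the palette knife from its plywood board, push its blade under the lip of the closed steel colour tin and prise the lid up with it until the lid stands about upright by itself. Then lay the knife flat back on its board without dropping it. Touch the tin and lid only with the knife, never with the gripper, do not force it, and leave the mug, bowl, brush, jars and jar cap where they are.

Things in the scene. Friction and masses are not known exactly. Their poses are not given: they have to be found in the camera images.
- knife: palette knife 200 mm long, 90 g, lying flat on the board: dark wooden handle (20 wide, 24 high), stiff straight steel blade (26 wide, 3 thick, round end). Origin on the handle's underside at the grip point; x points along the blade, z up. Handle from x -55 to +30 mm, brass ferrule to 40, blade 40 to 145 mm; blade mid-plane 12 mm above the origin, clear of the board
- knife_tip (a point): end of the knife's blade, at mid-thickness, 145 mm ahead of and 12 mm above the knife's origin; axes as the knife's
- knife_grip (a point): centre of the handle at the grip point, 12 mm above the knife's origin; axes as the knife's
- board: fixed plywood board 260 x 130 x 8 mm, long along its x; origin at the centre of its underside, on the table
- tin: fixed plain steel box with hinged lid, 110 mm deep (x), 156 wide (y), 60 high to the rim. Origin at the centre of its underside; front looks to its -x. The middle of the front wall has a notch 70 mm wide, its floor 48 mm above the table: 12 mm free height below the lid for the blade (walls 4 mm thick). Pans of colour inside reach 27 mm above the table
- lid_lip (a point): middle of the front edge of the lid's lip, at its underside: a tongue 60 mm wide in the middle of the lid's front edge, above the notch, that stands 19 mm out from the tin's front wall; 129 mm from the hinge axis. It moves with the lid
- lid_hinge (a point): middle of the hinge axis, fixed on the tin: along the tin's back rim (tin's +x side), 60 mm above the table, parallel to the tin's y; axes as the tin's
- lid (a joint): angle of the lid: 0 closed, grows as its front goes up, 1.57 upright, stop at 1.8. Flat steel lid 5 mm thick, 160 g; its hinge is stiff, so it stays where it is left; about 2 N at the lip moves it
- mug: white mug 80 mm across, 85 high, beside the tin; bystander; origin under its centre
- brush: brush 190 mm long lying beside the board, bystander; origin under its middle
- cap: black jar cap, 64 mm across, 15 high, lying on the table near the robot; bystander; origin under its centre
- bowl: terracotta bowl 124 mm across, 55 high; bystander; origin under its centre
- jar_tall: blue jar with white cap, 68 mm across, 135 high; bystander; origin under its centre
- jar_grey: grey jar with white cap, 76 mm across, 115 high; bystander; origin under its centre
- jar_wide: clear jar with black cap, 84 mm across, 95 high; bystander; origin under its centre

How it is judged (in metres and radians):
On the way, in this order (a step that is already met when the one before it is completed fails the run):
1. the held knife is lifting the lid (value of joint lid above 0.12 rad and contact force between knife and tin above 0.2 N and contact force between the fingers and knife above 0.5 N), for 0.05 s.
2. the lid stands open, at least 60 degrees up, no longer moving (value of joint lid above 1.05 rad and velocity of joint lid between -0.3 and 0.3 rad/s), for 0.2 s.
At the end, for the whole second after the job is handed in: The lid stays open at 60 degrees (1.05 rad) or more. The knife is let go and at rest, lying flat on the board: the middle of its handle lies above the board's outline and no more than 28 mm above the table, the blade's end no more than 34 mm above the table (value of joint lid above 1.05 rad and x of knife_grip in the frame of board between -0.12 and 0.12 m and y of knife_grip in the frame of board between -0.06 and 0.06 m and z of knife_grip in the frame of board below 0.028 m and z of knife_tip in the frame of board below 0.034 m and linear speed of knife below 0.02 m/s and contact force between knife and tin below 0.05 N); the robot touches nothing.
It fails at once if the gripper or arm touches the tin or its lid (over 1 N) (contact force between any of the fingers, the arm and tin above 1 N).
It fails at once if the knife is forced against the tin (over 25 N) (contact force between knife and tin above 25 N).
It fails at once if the knife is dropped (falls unheld from more than about 3 cm, faster than 0.8 m/s) (contact force between the fingers and knife below 0.05 N and linear speed of knife above 0.8 m/s).
It fails at once if a bystander is shifted by more than 30 mm (distance of any of mug, brush, cap, bowl, jar_tall, jar_grey, jar_wide from where it was at the start of the episode above 0.03 m).
It also fails if it takes over 56 s, if anything falls off the work surface, if the arm or the gripper's body presses on something with over 40 N, if the wrist force passes 120 N, or if a joint passes its speed limit or range.

## Working session

There is one attempt and no reset: what is moved stays moved. The work goes in short steps, Python scripts to look and compute and a tool call to move; the robot and the scene stay as the last step left them, time stands still between calls to the robot, and variables do not carry over. Pictures are saved under pics/ and viewed, at most 10 in all, crops included, and the job is handed in when it is done.

Besides the shell and the picture viewer there is one more tool, called after "Call:" as a command line: name --argument value ..., lists and objects as JSON in quotes. arm_command: Moves the arm, as the interface text tells. Its arguments: {"type":"object","properties":{"targets":{"type":"array"},"gripper":{"type":"number"},"grip_force":{"type":"number"}},"required":["targets"]}

```bash
ls; mkdir -p pics; cat > h.py <<'E'
import numpy as np, cv2
from bench import read_state, read_camera, camera_info, order, spotter, robot
from scipy.spatial.transform import Rotation as Rn
def w(ci,p): return np.array(ci["R"]).T@(np.array(p)-np.array(ci["t"]))
def px2w(ci,u,v,d): return w(ci,[(u-ci["cx"])/ci["fx"]*d,(v-ci["cy"])/ci["fy"]*d,d])
def proj(ci,X):
    c=np.array(ci["R"])@np.array(X,float)+np.array(ci["t"]); return np.array([ci["fx"]*c[0]/c[2]+ci["cx"],ci["fy"]*c[1]/c[2]+ci["cy"]])
E
python3 - <<'E'
from h import *
s=read_state(); print(s["time"],s["tcp_pos"],s["ee_rot"])
ims=[]
for c in ["scene","side"]:
    im,d=read_camera(c); ci=camera_info(c); ims.append(im); np.save(c+"_d.npy",d); cv2.imwrite(f"pics/{c}0.png",im)
    print(c,w(ci,[0,0,0]).round())
    for t in ["knife_tip","knife_grip","knife","board","tin","lid_lip","lid_hinge"]:
        print(t,[(w(ci,r["centre"]).round(1).tolist(),round(r["conf"],2)) for r in spotter.mark_of(c,t)[:2]])
print(read_state()["time"])
E
```

```text
pics
0.0 [152.24254905 631.33467142 218.36389676] [-3.70992435e-01 -3.11905521e+00  2.84457320e-03]
scene [1344.  383. 1271.]
knife_tip [([581.3, -94.5, 18.1], 0.67)]
knife_grip [([588.4, -233.9, 20.4], 0.81)]
knife [([589.1, -239.8, 9.8], 0.84), ([447.1, -441.3, 3.9], 0.64)]
board [([569.7, -220.5, 3.3], 0.72)]
tin [([527.8, 194.2, 1.1], 0.7)]
lid_lip [([549.8, 128.3, 62.1], 0.89)]
lid_hinge [([513.1, 245.6, 60.4], 0.91)]
side [ 290. -816.  972.]
knife_tip [([578.3, -92.0, 19.6], 0.59)]
knife_grip [([590.8, -237.7, 15.9], 0.97)]
knife [([587.4, -233.0, 10.4], 0.91), ([395.3, 50.1, -2.3], 0.35)]
board [([571.9, -223.3, 0.6], 0.84), ([550.6, 120.4, 61.2], 0.74)]
tin [([532.5, 194.9, -1.0], 0.59), ([585.9, -237.7, 17.8], 0.55)]
lid_lip [([551.0, 123.8, 61.2], 0.9)]
lid_hinge [([516.4, 248.8, 59.8], 0.72)]
0.8
```

View pics/scene0.png

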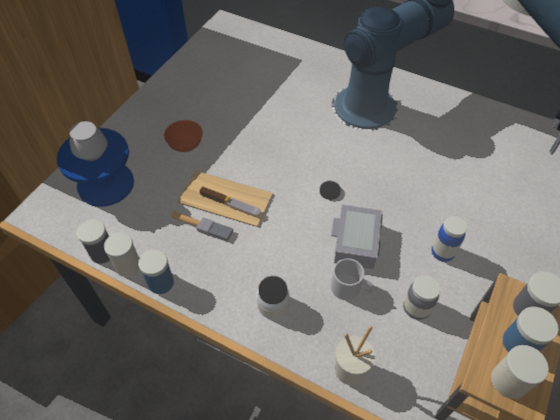

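View pics/side0.png

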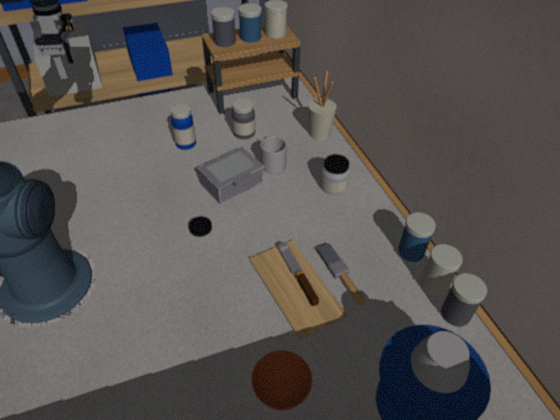

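The scene view shows the knife on the board at about (230,202), the tin with its lip facing the board at (358,235), the cap at (330,190) and the mug at (347,278). The side view agrees: tin at (230,175), knife at (300,275). I'll refine both poses from the depth data.

```bash
cat > m.py <<'E'
from h import *
def cloud(c,d=None):
    if d is None: d=np.load(c+"_d.npy")
    ci=camera_info(c); v,u=np.nonzero(d>0); z=d[v,u]
    P=np.c_[(u-ci["cx"])/ci["fx"]*z,(v-ci["cy"])/ci["fy"]*z,z]
    return (P-np.array(ci["t"]))@np.array(ci["R"])
def rect(P): 
    (c,s,a)=cv2.minAreaRect(P[:,:2].astype(np.float32)); b=cv2.boxPoints((c,s,a)); return np.round(c,1),np.round(s,1),round(a,1),b.round().tolist()
if __name__=="__main__":
  for c in ["scene","side"]:
    P=cloud(c)
    def box(x0,x1,y0,y1,z0,z1): 
        q=P; m=(q[:,0]>x0)&(q[:,0]<x1)&(q[:,1]>y0)&(q[:,1]<y1)&(q[:,2]>z0)&(q[:,2]<z1); return q[m]
    L=box(440,610,100,275,56,72); print(c,"lid",len(L),rect(L),np.percentile(L[:,2],[10,50,90]).round(1))
    H=box(550,625,-310,-190,25,42); print("handle",len(H),rect(H),np.median(H[:,2]).round(1))
    B=box(550,620,-180,-80,16,30); print("blade",len(B),rect(B),np.median(B[:,2]).round(1))
    if len(B)>20:
      k=np.r_[H,B]; cc=k.mean(0); v=np.linalg.svd((k-cc)[:,:2])[2][0] if 0 else np.median(B,0)-np.median(H,0); print("dir",np.degrees(np.arctan2(v[1],v[0])).round(1), np.median(H,0).round(1),np.median(B,0).round(1))
    T=box(480,640,-360,-80,5,12); print("board",len(T),rect(T))
    G=box(520,640,-60,130,10,200); print("between",len(G), G.mean(0) if len(G) else 0)
  s=read_state(); print(Rn.from_rotvec(s["ee_rot"]).as_matrix().round(3), s["tcp_pos"])
  for c in ["scene","side"]:
    for t in ["mug","cap","brush","jar_tall","jar_wide","bowl"]:
        read_camera(c) if t=="mug" else 0
        ci=camera_info(c); print(c,t,[(w(ci,r["centre"]).round().tolist(),round(r["conf"],2)) for r in spotter.mark_of(c,t)[:1]])
E
python3 m.py
```

```text
scene lid 2082 (array([530.8, 189.3]), array([166.6, 135. ]), 18.1, [[431.0, 228.0], [473.0, 99.0], [631.0, 151.0], [589.0, 279.0]]) [62.9 66.6 69.9]
handle 191 (array([ 589.1, -239.4]), array([25. , 97.1]), 3.8, [[573.0, -192.0], [580.0, -289.0], [605.0, -287.0], [598.0, -190.0]]) 31.9
blade 233 (array([ 586.1, -135.5]), array([45.7, 88.2]), 5.7, [[559.0, -94.0], [568.0, -182.0], [613.0, -177.0], [604.0, -89.0]]) 22.8
dir 94.3 [ 590.7 -240.5   31.9] [ 582.8 -136.3   22.8]
board 1906 (array([ 559.9, -220.2]), array([159.7, 279.1]), 0.3, [[479.0, -81.0], [481.0, -360.0], [640.0, -359.0], [639.0, -80.0]])
between 39 [540.37204211 116.63189488  60.13552426]
side lid 1566 (array([531.7, 186.1]), array([162. , 141.5]), 17.5, [[433.0, 229.0], [476.0, 94.0], [630.0, 143.0], [588.0, 278.0]]) [60.4 63.3 65.7]
handle 270 (array([ 588. , -245.3]), array([20.5, 93.8]), 3.2, [[575.0, -199.0], [580.0, -293.0], [601.0, -292.0], [596.0, -198.0]]) 29.6
blade 269 (array([ 581.7, -136.4]), array([27.4, 87.9]), 4.9, [[564.0, -94.0], [572.0, -181.0], [599.0, -179.0], [592.0, -91.0]]) 19.6
dir 92.9 [ 587.5 -247.5   29.6] [ 581.9 -137.2   19.6]
board 2951 (array([ 569.9, -220.7]), array([130.3, 261.2]), 8.1, [[487.0, -101.0], [524.0, -359.0], [653.0, -341.0], [616.0, -82.0]])
between 58 [539.76579454 122.99906097  62.04011745]
[[-0.972  0.235 -0.   ]
 [ 0.235  0.972  0.   ]
 [ 0.     0.    -1.   ]] [152.47817043 631.87421108 219.47518187]
scene mug [([673.0, 223.0, -2.0], 0.74)]
scene cap [([395.0, 52.0, 1.0], 0.83)]
scene brush [([690.0, -232.0, -1.0], 0.83)]
scene jar_tall []
scene jar_wide [([812.0, 79.0, 3.0], 0.82)]
scene bowl [([444.0, -443.0, 5.0], 0.68)]
side mug [([676.0, 224.0, -3.0], 0.69)]
side cap [([644.0, 417.0, 0.0], 0.66)]
side brush [([692.0, -229.0, 2.0], 0.76)]
side jar_tall []
side jar_wide [([812.0, 78.0, -2.0], 0.91)]
side bowl [([446.0, -448.0, 1.0], 0.7)]
```

```bash
cat > go.py <<'E'
# python3 go.py x y z yaw_deg [pitch_deg]: shift (cm) and turn (rad) in tool axes to reach TCP pose, tool down, tool x along yaw, nose-up pitch
import sys
from h import *
def Rt(yaw,pitch=0):
    k=np.radians(yaw); x=np.array([np.cos(k),np.sin(k),0]); z=np.array([0,0,-1.]); y=np.cross(z,x)
    return Rn.from_matrix(np.c_[x,y,z])*Rn.from_euler('y',np.radians(pitch))
if __name__=="__main__":
    a=[float(v) for v in sys.argv[1:]]
    s=read_state(); R=Rn.from_rotvec(s["ee_rot"]); p=s["tcp_pos"]
    print("t",s["time"],"pos",p.round(1),"d cm",(R.inv().apply(np.array(a[:3])-p)/10).round(2),"r",(R.inv()*Rt(*a[3:])).as_rotvec().round(3),"F",np.round(s["wrist_force"],1),"gap",round(s["finger_gap"]*94,1),s["gripper_force"])
E
python3 go.py 588.6 -225 170 94.2; python3 -c "
from go import *
print(Rt(90,10).as_matrix().round(2))"
```

```text
t 1.5 pos [152.4 631.9 219.5] d cm [-62.5  -73.07   4.94] r [ 0.    -0.     1.261] F [-0.6  0.2 -1. ] gap 94.0 0.0
[[ 0.    1.    0.  ]
 [ 0.98  0.    0.17]
 [ 0.17  0.   -0.98]]
```

Call:
arm_command --targets '[{"dx":-2.6,"dy":-3.0,"dz":0,"rz":0.05},{"dx":-5.2,"dy":-6.1,"dz":0,"rz":0.1},{"dx":-7.8,"dy":-9.1,"dz":0,"rz":0.16},{"dx":-10.4,"dy":-12.2,"dz":0,"rz":0.21},{"dx":-13,"dy":-15.2,"dz":0,"rz":0.26},{"dx":-15.6,"dy":-18.3,"dz":0,"rz":0.31},{"dx":-18.2,"dy":-21.3,"dz":0,"rz":0.37},{"dx":-20.8,"dy":-24.4,"dz":0,"rz":0.42}]' --gripper 6

```text
invalid input at $.targets[0]: expected keys dx, dy, dz, rx, ry, rz
```

```bash
python3 go.py 588.6 -225 170 94.2
```

```text
t 1.5 pos [152.4 631.9 219.5] d cm [-62.5  -73.07   4.94] r [ 0.    -0.     1.261] F [-0.6  0.2 -1. ] gap 94.0 0.0
```

Call:
arm_command --targets '[{"dx":-2.6,"dy":-3.0,"dz":0,"rx":0,"ry":0,"rz":0.05},{"dx":-5.2,"dy":-6.1,"dz":0,"rx":0,"ry":0,"rz":0.1},{"dx":-7.8,"dy":-9.1,"dz":0,"rx":0,"ry":0,"rz":0.16},{"dx":-10.4,"dy":-12.2,"dz":0,"rx":0,"ry":0,"rz":0.21},{"dx":-13,"dy":-15.2,"dz":0,"rx":0,"ry":0,"rz":0.26},{"dx":-15.6,"dy":-18.3,"dz":0,"rx":0,"ry":0,"rz":0.31},{"dx":-18.2,"dy":-21.3,"dz":0,"rx":0,"ry":0,"rz":0.37},{"dx":-20.8,"dy":-24.4,"dz":0,"rx":0,"ry":0,"rz":0.42}]' --gripper 6

```text
time: 2.17
tcp_pos: [297.8, 344.3, 219.7]
ee_rot: [1.016, 2.972, 0.001]
wrist_force: [0.7, -0.6, 0.6]
finger_gap: 0.64
gripper_force: 0.0
```

```bash
python3 go.py 588.6 -225 170 94.2
```

```text
t 2.1667 pos [297.8 344.3 219.7] d cm [-57.84 -27.22   4.96] r [ 0.001 -0.     0.839] F [ 0.7 -0.6  0.6] gap 60.2 0.0
```

Call:
arm_command --targets '[{"dx":-3.7,"dy":-1.7,"dz":0,"rx":0,"ry":0,"rz":0.1},{"dx":-7.4,"dy":-3.4,"dz":0,"rx":0,"ry":0,"rz":0.2},{"dx":-11.1,"dy":-5.1,"dz":0,"rx":0,"ry":0,"rz":0.3},{"dx":-14.8,"dy":-6.8,"dz":0,"rx":0,"ry":0,"rz":0.4},{"dx":-18.5,"dy":-8.6,"dz":0,"rx":0,"ry":0,"rz":0.5},{"dx":-22.2,"dy":-10.3,"dz":0,"rx":0,"ry":0,"rz":0.6},{"dx":-25.9,"dy":-12,"dz":0,"rx":0,"ry":0,"rz":0.7},{"dx":-29.6,"dy":-13.8,"dz":0,"rx":0,"ry":0,"rz":0.839}]'

```text
time: 2.83
tcp_pos: [448.2, 53.8, 219.9]
ee_rot: [2.126, 2.311, 0.001]
wrist_force: [1.3, 0.6, 0.4]
finger_gap: 0.643
gripper_force: 0.0
```

```bash
python3 go.py 588.6 -225 170 94.2
```

```text
t 2.8333 pos [448.2  53.8 219.9] d cm [-28.96  11.66   5.01] r [0.001 0.    0.01 ] F [1.3 0.6 0.4] gap 60.5 0.0
```

Call:
arm_command --targets '[{"dx":-3.8,"dy":1.5,"dz":0.5,"rx":0,"ry":0,"rz":0.01},{"dx":-7.6,"dy":3,"dz":1,"rx":0,"ry":0,"rz":0.01},{"dx":-11.4,"dy":4.5,"dz":1.5,"rx":0,"ry":0,"rz":0.01},{"dx":-15.2,"dy":6,"dz":2,"rx":0,"ry":0,"rz":0.01},{"dx":-19,"dy":7.6,"dz":2.5,"rx":0,"ry":0,"rz":0.01},{"dx":-22.8,"dy":9.2,"dz":3,"rx":0,"ry":0,"rz":0.01},{"dx":-26,"dy":10.5,"dz":4,"rx":0,"ry":0,"rz":0.01},{"dx":-28.9,"dy":11.7,"dz":5,"rx":0,"ry":0,"rz":0.01}]'

```text
time: 3.5
tcp_pos: [590.8, -224.2, 169.4]
ee_rot: [2.133, 2.305, 0.0]
wrist_force: [0.2, -0.3, 1.4]
finger_gap: 0.638
gripper_force: 0.0
```

```bash
python3 - <<'E'
from h import *
ci=camera_info("wrist"); im,d=read_camera("wrist"); cv2.imwrite("pics/w1.png",im); np.save("wrist_d.npy",d)
for t in ["knife_tip","knife_grip","board"]:
    print(t,[(w(ci,r["centre"]).round(1).tolist(),round(r["conf"],2)) for r in spotter.mark_of("wrist",t)[:2]])
from m import cloud,rect
P=cloud("wrist",d); 
def box(x0,x1,y0,y1,z0,z1): 
    q=P; m=(q[:,0]>x0)&(q[:,0]<x1)&(q[:,1]>y0)&(q[:,1]<y1)&(q[:,2]>z0)&(q[:,2]<z1); return q[m]
H=box(550,625,-320,-190,25,42); B=box(550,620,-180,-80,16,30); print(len(P))
for q in (H,B):
    if len(q)>9: print(len(q),rect(q),np.median(q[:,2]))
E
python3 go.py 588.6 -225 24 94.2
```

```text
knife_tip [([578.7, -94.2, 23.8], 0.77)]
knife_grip [([587.2, -235.2, 21.1], 0.95)]
board [([574.3, -214.2, 0.6], 0.79)]
234253
2019 (array([ 587.5, -240.4]), array([19.7, 93.6]), 4.0, [[574.0, -194.0], [581.0, -288.0], [601.0, -286.0], [594.0, -193.0]]) 31.439876648625205
3068 (array([ 581. , -134.8]), array([26., 92.]), 3.4, [[565.0, -90.0], [571.0, -181.0], [597.0, -180.0], [591.0, -88.0]]) 21.56391642783327
t 3.7 pos [ 589.5 -221.7  168.8] d cm [-0.34 -0.1  14.48] r [-0.001 -0.001  0.005] F [-0.8  0.1 -0.3] gap 60.2 0.0
```

View pics/w1.png

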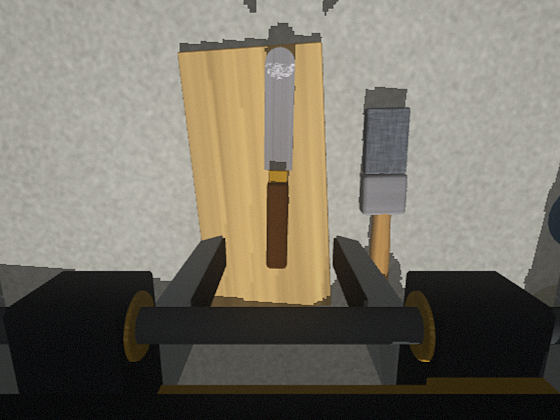

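The wrist view shows the knife pointing straight ahead at column 278, with blade rows 45–170 and handle rows 182–268. The jaws straddle it, so I'm descending.

Call:
arm_command --targets '[{"dx":0,"dy":-0.3,"dz":2.5,"rx":0,"ry":0,"rz":0.01},{"dx":0,"dy":-0.3,"dz":5,"rx":0,"ry":0,"rz":0.01},{"dx":0,"dy":-0.3,"dz":7.5,"rx":0,"ry":0,"rz":0.01},{"dx":0,"dy":-0.3,"dz":10,"rx":0,"ry":0,"rz":0.01},{"dx":0,"dy":-0.3,"dz":12,"rx":0,"ry":0,"rz":0.01},{"dx":0,"dy":-0.3,"dz":13.5,"rx":0,"ry":0,"rz":0.01},{"dx":0,"dy":-0.3,"dz":14.0,"rx":0,"ry":0,"rz":0.01},{"dx":0,"dy":-0.3,"dz":14.3,"rx":0,"ry":0,"rz":0.01}]'

```text
time: 4.37
tcp_pos: [586.7, -220.9, 26.4]
ee_rot: [-2.142, -2.297, 0.0]
wrist_force: [-0.3, -0.0, 0.5]
finger_gap: 0.642
gripper_force: 0.0
```

Call:
arm_command --targets '[{"dx":0,"dy":0,"dz":0,"rx":0,"ry":0,"rz":0},{"dx":0,"dy":0,"dz":0,"rx":0,"ry":0,"rz":0},{"dx":0,"dy":0,"dz":0,"rx":0,"ry":0,"rz":0},{"dx":0,"dy":0,"dz":0,"rx":0,"ry":0,"rz":0},{"dx":0,"dy":0,"dz":0,"rx":0,"ry":0,"rz":0},{"dx":0,"dy":0,"dz":0,"rx":0,"ry":0,"rz":0},{"dx":0,"dy":0,"dz":0,"rx":0,"ry":0,"rz":0},{"dx":0,"dy":0,"dz":0,"rx":0,"ry":0,"rz":0}]' --gripper 1 --grip_force 55

```text
time: 5.03
tcp_pos: [587.2, -222.0, 26.9]
ee_rot: [2.143, 2.296, 0.001]
wrist_force: [-0.2, -0.2, 2.4]
finger_gap: 0.209
gripper_force: 55.0
```

```bash
python3 go.py 586.4 -221 24.5 93.7
```

```text
t 5.0333 pos [ 587.2 -222.    26.9] d cm [ 0.11 -0.08  0.24] r [0.001 0.    0.004] F [-0.2 -0.2  2.4] gap 19.7 54.98337686061859
```

Call:
arm_command --targets '[{"dx":0,"dy":0,"dz":-2,"rx":0,"ry":0,"rz":0},{"dx":0,"dy":0,"dz":-4.5,"rx":0,"ry":0,"rz":0},{"dx":2,"dy":0.3,"dz":-7,"rx":0,"ry":0,"rz":-0.05},{"dx":5,"dy":0.8,"dz":-9.3,"rx":0,"ry":0,"rz":-0.1},{"dx":9,"dy":1.3,"dz":-9.3,"rx":0,"ry":0,"rz":-0.15},{"dx":13,"dy":1.9,"dz":-9.3,"rx":0,"ry":0,"rz":-0.2},{"dx":16,"dy":2.3,"dz":-9.3,"rx":0,"ry":0,"rz":-0.232},{"dx":18,"dy":2.6,"dz":-9.3,"rx":0,"ry":0,"rz":-0.232}]'

```text
time: 5.7
tcp_pos: [599.7, -37.5, 119.2]
ee_rot: [-1.859, -2.532, 0.0]
wrist_force: [0.1, -0.1, -1.0]
finger_gap: 0.206
gripper_force: 55.0
```

```bash
cat > look.py <<'E'
import sys
from h import *
from go import Rt
from m import cloud,rect
n=sys.argv[1]
a={c:(camera_info(c),read_camera(c)) for c in ["wrist","scene","side"]}
s=read_state(); R=Rn.from_rotvec(s["ee_rot"]); p=s["tcp_pos"]; print("t",s["time"],p.round(1),R.as_rotvec().round(3),"F",np.round(s["wrist_force"],1))
for c in a:
    ci=a[c][0]; cv2.imwrite(f"pics/{c}{n}.png",a[c][1][0]); np.save(f"{c}{n}_d.npy",a[c][1][1])
    for t in ["knife_tip","knife_grip","lid_lip","lid_hinge"]:
        for r in spotter.mark_of(c,t)[:1]:
            q=w(ci,r["centre"]); print(c,t,q.round(1),round(r["conf"],2),"in tool",R.inv().apply(q-p).round(1) if "knife" in t else "")
E
python3 look.py 2; python3 go.py 601 -40 120 107
python3 - <<'E'
from h import *
from m import cloud,rect
ci=camera_info("wrist"); P=cloud("wrist",np.load("wrist2_d.npy")); s=read_state(); R=Rn.from_rotvec(s["ee_rot"])
q=R.inv().apply(P-s["tcp_pos"])
b=P[(q[:,0]>30)&(q[:,0]<150)&(abs(q[:,1])<25)&(q[:,2]>-15)&(q[:,2]<30)]; qb=q[(q[:,0]>30)&(q[:,0]<150)&(abs(q[:,1])<25)&(q[:,2]>-15)&(q[:,2]<30)]
print("blade tool", len(qb), qb[:,0].max(), rect(qb), np.polyfit(qb[:,0],qb[:,2],1))
L=P[(abs(P[:,2]-64)<4)&(P[:,0]>430)&(P[:,0]<640)&(P[:,1]>90)&(P[:,1]<290)]; print(len(L),rect(L),np.median(L[:,2]))
E
```

```text
t 5.85 [600.  -39.2 119.1] [-1.860e+00 -2.531e+00  1.000e-03] F [ 0.7  0.9 -0.8]
wrist knife_grip [603.9 -50.7 109.8] 0.93 in tool [-12.1   0.3   9.2]
wrist lid_hinge [605.4 -56.4 103.5] 0.26 in tool 
scene knife_tip [560.8  87.1 111.8] 0.71 in tool [132.3   0.3   7.3]
scene lid_lip [552.6 124.5  61.8] 0.92 in tool 
scene lid_hinge [514.8 242.9  60.1] 0.91 in tool 
side knife_grip [604.5 -54.5 109. ] 0.66 in tool [-15.9  -0.3  10.1]
side lid_lip [550.7 122.   60.7] 0.87 in tool 
side lid_hinge [515.1 248.7  55.3] 0.74 in tool 
t 6.45 pos [600.3 -40.7 119.5] d cm [ 0.05  0.08 -0.05] r [-0.     0.     0.004] F [ 0.8  0.7 -0.7] gap 19.4 54.98116135597229
blade tool 10789 122.97307569625295 (array([76.5, -1.8]), array([26.1, 93. ]), 89.8, [[30.0, -15.0], [123.0, -15.0], [123.0, 11.0], [30.0, 11.0]]) [-3.67554432e-04  4.94343221e+00]
0 (array([0., 0.]), array([0., 0.]), 0.0, [[0.0, 0.0], [0.0, 0.0], [0.0, 0.0], [0.0, 0.0]]) nan
  return _methods._mean(a, axis=axis, dtype=dtype,
  ret = ret.dtype.type(ret / rcount)
```

View pics/wrist2.png

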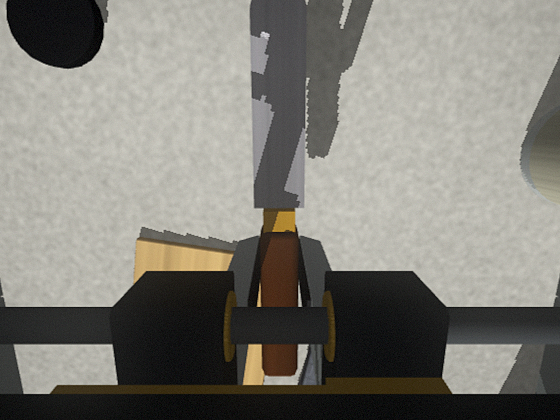

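The wrist view shows the knife straight and level in the jaws, at column 280. Next I lower it in front of the lip.

Call:
arm_command --targets '[{"dx":0,"dy":0.2,"dz":1,"rx":0,"ry":0,"rz":0},{"dx":0,"dy":0.2,"dz":2,"rx":0,"ry":0,"rz":0},{"dx":0.3,"dy":0.2,"dz":3,"rx":0,"ry":0,"rz":0},{"dx":0.6,"dy":0.2,"dz":4,"rx":0,"ry":0,"rz":0},{"dx":1,"dy":0.2,"dz":5,"rx":0,"ry":0,"rz":0},{"dx":1.5,"dy":0.2,"dz":5.9,"rx":0,"ry":0,"rz":0},{"dx":1.5,"dy":0.2,"dz":5.9,"rx":0,"ry":0,"rz":0},{"dx":1.5,"dy":0.2,"dz":5.9,"rx":0,"ry":0,"rz":0}]'

```text
time: 7.12
tcp_pos: [597.2, -25.0, 59.5]
ee_rot: [-1.861, -2.529, 0.001]
wrist_force: [-0.0, -0.3, -0.3]
finger_gap: 0.207
gripper_force: 55.0
```

```bash
python3 look.py 3; python3 go.py 585 17 60.4 107; python3 - <<'E'
from h import *
a=cv2.imread("pics/scene3.png"); b=cv2.imread("pics/side3.png")
ca=proj(camera_info("scene"),[555,110,60]).astype(int); cb=proj(camera_info("side"),[555,110,60]).astype(int); print(ca,cb)
f=lambda i,c: cv2.resize(i[c[1]-50:c[1]+50,c[0]-50:c[0]+50],(400,400),interpolation=cv2.INTER_CUBIC)
cv2.imwrite("pics/c3.png",cv2.convertScaleAbs(np.hstack([f(a,ca),f(b,cb)]),alpha=1.4))
E
```

```text
t 7.2667 [598.5 -25.7  61.2] [1.862e+00 2.528e+00 1.000e-03] F [ 0.  -0.  -0.3]
wrist knife_grip [606.1 -40.6  42.8] 0.64 in tool [-16.5   2.8  18.4]
scene knife_tip [558.5  99.2  52.2] 0.78 in tool [131.2  -1.1   8.9]
scene knife_grip [397.7  50.6   1.8] 0.6 in tool [ 132.5 -169.2   59.1]
scene lid_lip [551.9 126.7  61.3] 0.8 in tool 
scene lid_hinge [515.7 245.1  58.5] 0.86 in tool 
side knife_grip [602.6 -44.3  49.1] 0.73 in tool [-19.   -1.6  12.1]
side lid_lip [551.4 120.7  59.6] 0.9 in tool 
side lid_hinge [512.6 250.3  62.8] 0.8 in tool 
t 7.8667 pos [597.8 -25.6  60.5] d cm [4.45 0.04 0.01] r [0.    0.    0.004] F [ 0.7  0.  -0.6] gap 19.6 54.981202483177185
[326 225] [247 183]
```

View pics/c3.png

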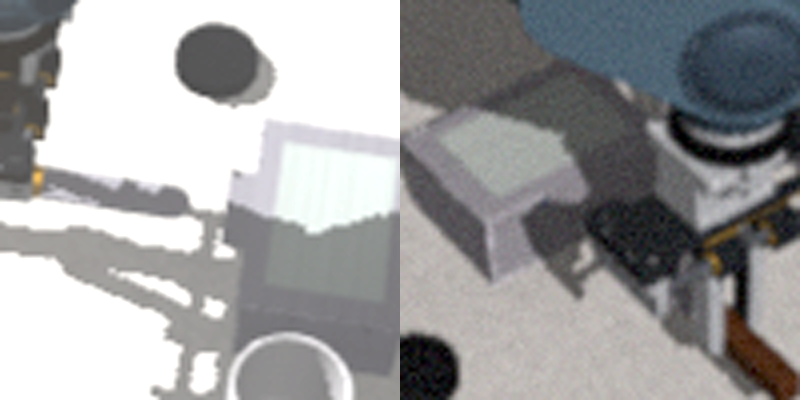

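The left crop shows the blade tip at about (187,200), just short of the lip at (230,195) and in line with it. Pushing it under.

Call:
arm_command --targets '[{"dx":0.6,"dy":0,"dz":0,"rx":0,"ry":0,"rz":0},{"dx":1.2,"dy":0,"dz":0,"rx":0,"ry":0,"rz":0},{"dx":1.8,"dy":0,"dz":0,"rx":0,"ry":0,"rz":0},{"dx":2.4,"dy":0,"dz":0,"rx":0,"ry":0,"rz":0},{"dx":3.0,"dy":0,"dz":0,"rx":0,"ry":0,"rz":0},{"dx":3.6,"dy":0,"dz":0,"rx":0,"ry":0,"rz":0},{"dx":4.1,"dy":0,"dz":0,"rx":0,"ry":0,"rz":0},{"dx":4.5,"dy":0,"dz":0,"rx":0,"ry":0,"rz":0}]'

```text
time: 8.53
tcp_pos: [584.2, 18.2, 60.4]
ee_rot: [-1.863, -2.53, 0.0]
wrist_force: [-0.1, 0.4, -0.5]
finger_gap: 0.209
gripper_force: 55.0
```

```bash
python3 go.py 585 17 60.4 107
```

```text
t 8.5333 pos [584.2  18.2  60.4] d cm [-0.13  0.04  0.  ] r [-0.    -0.     0.005] F [-0.1  0.4 -0.5] gap 19.7 54.98107552528381
```

Call:
arm_command --targets '[{"dx":0,"dy":0,"dz":-0.2,"rx":0,"ry":0,"rz":0},{"dx":0,"dy":0,"dz":-0.4,"rx":0,"ry":0,"rz":0},{"dx":0,"dy":0,"dz":-0.6,"rx":0,"ry":0,"rz":0},{"dx":0,"dy":0,"dz":-0.8,"rx":0,"ry":0,"rz":0},{"dx":0,"dy":0,"dz":-1.0,"rx":0,"ry":0,"rz":0},{"dx":0,"dy":0,"dz":-1.2,"rx":0,"ry":0,"rz":0},{"dx":0,"dy":0,"dz":-1.4,"rx":0,"ry":0,"rz":0},{"dx":0,"dy":0,"dz":-1.4,"rx":0,"ry":0,"rz":0}]'

```text
time: 9.2
tcp_pos: [584.6, 17.4, 74.8]
ee_rot: [1.863, 2.529, 0.0]
wrist_force: [-0.0, 0.8, -1.6]
finger_gap: 0.209
gripper_force: 55.0
```

```bash
python3 go.py 585 17 60.4 107; python3 -c "
from h import *
for c in ['scene','side']:
  ci=camera_info(c); read_camera(c)
  for t in ['lid_lip','knife_tip']:
    print(c,t,[(w(ci,r['centre']).round(1),round(r['conf'],2)) for r in spotter.mark_of(c,t)[:1]])"
```

```text
t 9.2 pos [584.6  17.4  74.8] d cm [-0.05  0.03  1.44] r [0.    0.    0.004] F [-0.   0.8 -1.6] gap 19.7 54.979732632637024
scene lid_lip [(array([550.9, 129.9,  70.5]), 0.85)]
scene knife_tip [(array([549.8, 143.9,  66. ]), 0.53)]
side lid_lip [(array([551.5, 124. ,  71.6]), 0.86)]
side knife_tip [(array([674.9, 225.4,   0. ]), 0.18)]
```

The lid is lifting, at about 0.09 rad. I'll follow the arc.

Call:
arm_command --targets '[{"dx":0.06,"dy":0,"dz":-0.54,"rx":0,"ry":0,"rz":0},{"dx":0.15,"dy":0,"dz":-1.08,"rx":0,"ry":0,"rz":0},{"dx":0.27,"dy":0,"dz":-1.61,"rx":0,"ry":0,"rz":0},{"dx":0.41,"dy":0,"dz":-2.14,"rx":0,"ry":0,"rz":0},{"dx":0.58,"dy":0,"dz":-2.66,"rx":0,"ry":0,"rz":0},{"dx":0.82,"dy":0,"dz":-3.26,"rx":0,"ry":0,"rz":0},{"dx":1.04,"dy":0,"dz":-3.76,"rx":0,"ry":0,"rz":0},{"dx":1.29,"dy":0,"dz":-4.25,"rx":0,"ry":0,"rz":0}]'

```text
time: 10.17
tcp_pos: [580.8, 29.7, 117.9]
ee_rot: [1.863, 2.529, -0.0]
wrist_force: [0.3, -3.1, -2.5]
finger_gap: 0.209
gripper_force: 55.0
```

```bash
cat > lid.py <<'E'
from h import *
s=read_state(); p=s["tcp_pos"]; R=Rn.from_rotvec(s["ee_rot"]); h=np.array([514.5,246.8,60]); X=np.array([-.292,.956,0]); Z=np.array([0,0,1])
tip=p+R.apply([133,-1,4.9]); v=tip-h; print("t",round(s["time"],2),"tcp",p.round(1),"F",np.round(s["wrist_force"],1),"tip r",np.hypot(v@X,v[2]).round(1),"ang",np.arctan2(v[2],-v@X).round(3))
for c in ['scene','side']:
  ci=camera_info(c); read_camera(c)
  for t in ['lid_lip','knife_tip']:
    for r in spotter.mark_of(c,t)[:1]:
      q=w(ci,r['centre']); u=q-h; print(c,t,q.round(1),round(r['conf'],2),"r",np.hypot(u@X,u[2]).round(1),"ang",np.arctan2(u[2],-u@X).round(3),"tool",R.inv().apply(q-p).round(1))
E
python3 lid.py
```

```text
t 10.17 tcp [580.8  29.7 117.9] F [ 0.3 -3.1 -2.5] tip r 107.8 ang 0.512
scene lid_lip [548.2 143.2 122.8] 0.68 r 125.7 ang 0.523 tool [118.    2.5  -5. ]
scene knife_tip [539.8 153.1 110.6] 0.88 r 109.4 ang 0.481 tool [130.   -2.6   7.1]
side lid_lip [545.7 137.3 120.3] 0.89 r 128.8 ang 0.487 tool [113.2  -1.7  -2.6]
```

Call:
arm_command --targets '[{"dx":0.34,"dy":0,"dz":-0.57,"rx":0,"ry":0,"rz":0},{"dx":0.7,"dy":0,"dz":-1.11,"rx":0,"ry":0,"rz":0},{"dx":1.17,"dy":0,"dz":-1.72,"rx":0,"ry":0,"rz":0},{"dx":1.59,"dy":0,"dz":-2.21,"rx":0,"ry":0,"rz":0},{"dx":2.06,"dy":0,"dz":-2.67,"rx":0,"ry":0,"rz":0},{"dx":2.54,"dy":0,"dz":-3.11,"rx":0,"ry":0,"rz":0},{"dx":3.14,"dy":0,"dz":-3.58,"rx":0,"ry":0,"rz":0},{"dx":3.68,"dy":0,"dz":-3.95,"rx":0,"ry":0,"rz":0}]'

```text
time: 11.13
tcp_pos: [569.6, 65.5, 157.2]
ee_rot: [1.863, 2.529, 0.0]
wrist_force: [-0.2, -2.4, -2.0]
finger_gap: 0.207
gripper_force: 55.0
```

```bash
python3 lid.py
```

```text
t 11.13 tcp [569.6  65.5 157.2] F [-0.2 -2.4 -2. ] tip r 108.2 ang 1.021
scene lid_lip [534.7 183.4 169.3] 0.87 r 127.9 ang 1.024 tool [123.    1.7 -12.1]
scene knife_tip [530.7 190.8 149.7] 0.59 r 107.0 ang 0.995 tool [ 1.312e+02 -1.000e-01  7.400e+00]
side lid_lip [533.2 177.4 169.8] 0.72 r 131.2 ang 0.992 tool [117.7  -1.6 -12.6]
side knife_tip [515.1 249.2  59.4] 0.66 r 2.2 ang -2.843 tool [191.6   2.4  97.8]
```

Call:
arm_command --targets '[{"dx":0.56,"dy":0,"dz":-0.34,"rx":0,"ry":0,"rz":0},{"dx":1.13,"dy":0,"dz":-0.64,"rx":0,"ry":0,"rz":0},{"dx":1.83,"dy":0,"dz":-0.95,"rx":0,"ry":0,"rz":0},{"dx":2.45,"dy":0,"dz":-1.18,"rx":0,"ry":0,"rz":0},{"dx":3.07,"dy":0,"dz":-1.36,"rx":0,"ry":0,"rz":0},{"dx":3.72,"dy":0,"dz":-1.52,"rx":0,"ry":0,"rz":0},{"dx":4.4,"dy":0,"dz":-1.64,"rx":0,"ry":0,"rz":0},{"dx":5.0,"dy":0,"dz":-1.7,"rx":0,"ry":0,"rz":0}]'

```text
time: 12.1
tcp_pos: [554.6, 113.5, 173.7]
ee_rot: [-1.863, -2.53, -0.0]
wrist_force: [-0.6, -2.2, -0.2]
finger_gap: 0.206
gripper_force: 55.0
```

```bash
python3 lid.py
```

```text
t 12.1 tcp [554.6 113.5 173.7] F [-0.6 -2.2 -0.2] tip r 109.0 ang 1.513
scene knife_tip [513.6 236.5 166.3] 0.93 r 106.8 ang 1.481 tool [129.7  -2.7   7.3]
side lid_lip [514.  235.2 190.7] 0.76 r 131.1 ang 1.487 tool [128.3  -2.7 -17. ]
side knife_tip [517.7 237.4 163.7] 0.77 r 104.1 ang 1.475 tool [129.3   1.6  10. ]
```

Call:
arm_command --targets '[{"dx":-1,"dy":0,"dz":0,"rx":0,"ry":0,"rz":0},{"dx":-3,"dy":0,"dz":0,"rx":0,"ry":0,"rz":0},{"dx":-6,"dy":0,"dz":0,"rx":0,"ry":0,"rz":0},{"dx":-9,"dy":0,"dz":0,"rx":0,"ry":0,"rz":0},{"dx":-12,"dy":0,"dz":0,"rx":0,"ry":0,"rz":0},{"dx":-15,"dy":0,"dz":0,"rx":0,"ry":0,"rz":0},{"dx":-17,"dy":0,"dz":0,"rx":0,"ry":0,"rz":0},{"dx":-18,"dy":0,"dz":0,"rx":0,"ry":0,"rz":0}]'

```text
time: 13.07
tcp_pos: [608.9, -62.7, 173.4]
ee_rot: [1.867, 2.526, -0.0]
wrist_force: [0.6, -0.2, -0.7]
finger_gap: 0.212
gripper_force: 55.0
```

```bash
python3 lid.py; python3 go.py 587 -222 90 93.7
```

```text
t 13.07 tcp [608.9 -62.7 173.4] F [ 0.6 -0.2 -0.7] tip r 219.2 ang 0.518
scene lid_lip [568.4  61.8 168. ] 0.7 r 220.8 ang 0.511 tool [130.9  -2.2   5.4]
side lid_lip [514.9 233.6 189.5] 0.61 r 130.2 ang 1.473 tool [310.8  -2.9 -16.3]
t 13.3667 pos [607.9 -58.1 173.3] d cm [-15.03  -6.87   8.32] r [-0.    -0.     0.238] F [ 0.5  1.1 -0.4] gap 19.9 54.98142063617706
```

Call:
arm_command --targets '[{"dx":-2.5,"dy":-1.1,"dz":0.7,"rx":0,"ry":0,"rz":0.04},{"dx":-5,"dy":-2.3,"dz":1.8,"rx":0,"ry":0,"rz":0.08},{"dx":-7.5,"dy":-3.4,"dz":3,"rx":0,"ry":0,"rz":0.12},{"dx":-10,"dy":-4.6,"dz":4.5,"rx":0,"ry":0,"rz":0.16},{"dx":-12.5,"dy":-5.7,"dz":6,"rx":0,"ry":0,"rz":0.2},{"dx":-14.2,"dy":-6.5,"dz":7.5,"rx":0,"ry":0,"rz":0.23},{"dx":-15,"dy":-6.9,"dz":8.3,"rx":0,"ry":0,"rz":0.238},{"dx":-15,"dy":-6.9,"dz":8.3,"rx":0,"ry":0,"rz":0.238}]'

```text
time: 14.03
tcp_pos: [585.4, -222.8, 88.3]
ee_rot: [-2.149, -2.287, 0.001]
wrist_force: [-0.7, -0.2, -0.3]
finger_gap: 0.21
gripper_force: 55.0
```

```bash
python3 lid.py; python3 go.py 587 -222 27.5 93.7; python3 - <<'E'
from h import *
from m import cloud,rect
im,d=read_camera("wrist"); P=cloud("wrist",d); s=read_state(); R=Rn.from_rotvec(s["ee_rot"])
q=R.inv().apply(P-s["tcp_pos"]); m=(q[:,0]>45)&(q[:,0]<150)&(abs(q[:,1])<25)&(q[:,2]>-15)&(q[:,2]<30); print("blade slope",np.polyfit(q[m,0],q[m,2],1),rect(q[m]))
E
```

```text
t 14.03 tcp [ 585.4 -222.8   88.3] F [-0.7 -0.2 -0.3] tip r 340.9 ang 0.07
scene lid_lip [517.5 241.7 191.1] 0.78 r 131.2 ang 1.527 tool [ 468.1  -39.2 -101.6]
scene knife_tip [574.9 -94.3  81.3] 0.72 r 344.4 ang 0.062 tool [128.9  -2.5   7.3]
side lid_lip [ 569.4 -224.1    1. ] 0.26 r 470.0 ang -0.126 tool [ -0.5 -15.8  87.3]
side knife_tip [5.284e+02 1.915e+02 1.000e-01] 0.18 r 82.6 ang -0.811 tool [416.8 -30.8  89.2]
t 14.3333 pos [ 587.7 -222.    91.6] d cm [ 0.01 -0.08  6.41] r [0.002 0.001 0.   ] F [ 0.4 -0.1 -1.2] gap 19.7 54.98122572898865
blade slope [1.94217448e-04 4.89244476e+00] (array([83.7, -1.5]), array([26.2, 77.5]), 89.8, [[45.0, -15.0], [122.0, -15.0], [123.0, 11.0], [45.0, 12.0]])
```

Call:
arm_command --targets '[{"dx":0,"dy":0,"dz":1.2,"rx":0,"ry":0,"rz":0},{"dx":0,"dy":0,"dz":2.4,"rx":0,"ry":0,"rz":0},{"dx":0,"dy":0,"dz":3.6,"rx":0,"ry":0,"rz":0},{"dx":0,"dy":0,"dz":4.5,"rx":0,"ry":0,"rz":0},{"dx":0,"dy":0,"dz":5.2,"rx":0,"ry":0,"rz":0},{"dx":0,"dy":0,"dz":5.8,"rx":0,"ry":0,"rz":0},{"dx":0,"dy":0,"dz":6.1,"rx":0,"ry":0,"rz":0},{"dx":0,"dy":0,"dz":6.1,"rx":0,"ry":0,"rz":0}]'

```text
time: 15.05
tcp_pos: [586.4, -222.8, 28.5]
ee_rot: [-2.15, -2.289, 0.0]
wrist_force: [0.4, -0.1, -0.7]
finger_gap: 0.21
gripper_force: 55.0
```

```bash
python3 go.py 587 -222 26.7 93.7; python3 -c "
from h import *
for i in range(4): read_camera('side'); s=read_state(); print(s['tcp_pos'].round(1),np.round(s['wrist_force'],1))"
```

```text
t 15.05 pos [ 586.4 -222.8   28.5] d cm [0.07 0.06 0.18] r [-0.001 -0.001 -0.002] F [ 0.4 -0.1 -0.7] gap 19.7 54.98126149177551
[ 586.8 -223.    29.2] [0.7 0.6 0.8]
[ 587.1 -223.1   29.7] [-0.6 -0.3 -1. ]
[ 587.3 -223.3   30. ] [ 0.3 -0.8 -0.6]
[ 587.4 -223.3   30.2] [ 0.2 -0.8 -0.7]
```

Call:
arm_command --targets '[{"dx":0,"dy":0,"dz":0.05,"rx":0,"ry":0,"rz":0},{"dx":0,"dy":0,"dz":0.1,"rx":0,"ry":0,"rz":0},{"dx":0,"dy":0,"dz":0.15,"rx":0,"ry":0,"rz":0},{"dx":0,"dy":0,"dz":0.2,"rx":0,"ry":0,"rz":0},{"dx":0,"dy":0,"dz":0.25,"rx":0,"ry":0,"rz":0},{"dx":0,"dy":0,"dz":0.25,"rx":0,"ry":0,"rz":0},{"dx":0,"dy":0,"dz":0.25,"rx":0,"ry":0,"rz":0},{"dx":0,"dy":0,"dz":0.25,"rx":0,"ry":0,"rz":0}]'

```text
time: 15.92
tcp_pos: [586.9, -223.0, 26.9]
ee_rot: [2.15, 2.29, -0.0]
wrist_force: [-0.1, 0.3, -0.0]
finger_gap: 0.207
gripper_force: 55.0
```

```bash
python3 -c "
from h import *
for i in range(3): read_camera('side'); s=read_state(); print(s['tcp_pos'].round(1),np.round(s['wrist_force'],1))"
```

```text
[ 586.9 -223.    27. ] [ 1.  -0.8 -0.3]
[ 586.9 -223.    27. ] [ 0.1  0.1 -0.8]
[ 586.9 -223.    27. ] [ 0.1 -1.   0.1]
```

Call:
arm_command --targets '[{"dx":0,"dy":0,"dz":0,"rx":0,"ry":0,"rz":0},{"dx":0,"dy":0,"dz":0,"rx":0,"ry":0,"rz":0},{"dx":0,"dy":0,"dz":0,"rx":0,"ry":0,"rz":0},{"dx":0,"dy":0,"dz":0,"rx":0,"ry":0,"rz":0},{"dx":0,"dy":0,"dz":0,"rx":0,"ry":0,"rz":0},{"dx":0,"dy":0,"dz":0,"rx":0,"ry":0,"rz":0},{"dx":0,"dy":0,"dz":0,"rx":0,"ry":0,"rz":0},{"dx":0,"dy":0,"dz":0,"rx":0,"ry":0,"rz":0}]' --gripper 5.5

```text
time: 16.73
tcp_pos: [586.9, -223.0, 27.0]
ee_rot: [2.15, 2.29, -0.0]
wrist_force: [0.2, -0.5, -0.3]
finger_gap: 0.581
gripper_force: 0.0
```

Call:
arm_command --targets '[{"dx":0,"dy":0,"dz":-1,"rx":0,"ry":0,"rz":0},{"dx":0,"dy":0,"dz":-2,"rx":0,"ry":0,"rz":0},{"dx":0,"dy":0,"dz":-4,"rx":0,"ry":0,"rz":0},{"dx":0,"dy":0,"dz":-6,"rx":0,"ry":0,"rz":0},{"dx":0,"dy":0,"dz":-8,"rx":0,"ry":0,"rz":0},{"dx":0,"dy":0,"dz":-10,"rx":0,"ry":0,"rz":0},{"dx":0,"dy":0,"dz":-12,"rx":0,"ry":0,"rz":0},{"dx":0,"dy":0,"dz":-13,"rx":0,"ry":0,"rz":0}]'

```text
time: 17.4
tcp_pos: [588.3, -223.8, 161.4]
ee_rot: [2.146, 2.286, 0.002]
wrist_force: [-0.0, -0.7, 1.2]
finger_gap: 0.591
gripper_force: 0.0
```

```bash
python3 look.py 9; python3 - <<'E'
from h import *
cv2.imwrite("pics/f.png",np.hstack([cv2.resize(cv2.imread(f"pics/{c}9.png"),(400,300)) for c in ("scene","wrist")]))
E
```

```text
t 17.55 [ 587.3 -223.2  158.2] [2.149e+00 2.289e+00 1.000e-03] F [ 0.3 -0.1 -0.4]
wrist knife_tip [577.6 -93.2  20.3] 0.97 in tool [130.6  -1.8 137.7]
wrist knife_grip [ 583.7 -240.2   16. ] 0.76 in tool [-16.5  -5.  142.2]
scene knife_tip [575.4 -93.9  18.4] 0.95 in tool [130.1  -4.  139.5]
scene knife_grip [ 581.3 -236.1   24.3] 0.98 in tool [-12.3  -7.1 133.8]
scene lid_lip [516.1 241.6 189.8] 0.5 in tool 
scene lid_hinge [512.7 245.8  59.6] 0.81 in tool 
side knife_tip [579.5 -91.7  19. ] 0.8 in tool [132.    0.2 139. ]
side knife_grip [ 587.7 -238.1   18.8] 0.81 in tool [-14.7  -0.8 139.4]
side lid_lip [516.6 233.3 189.4] 0.96 in tool 
side lid_hinge [517.6 249.5  58.4] 0.73 in tool
```

View pics/f.png

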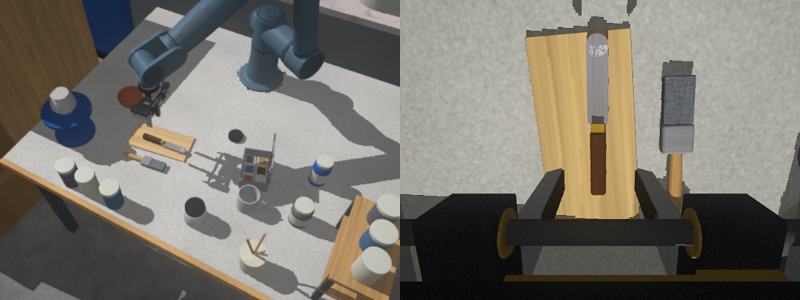

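The scene view shows the tin open at (258,165) with its lid upright. The wrist view shows the knife lying flat on the board at column 597, and the other objects are where they were.

```bash
python3 -c "
from h import *
print(order.close_job())"
```

```text
the job is handed in; nothing more can be done
None
```

The job is handed in, with no verdict shown: the lid stands at about 1.5 rad, the knife lies flat on its board, and nothing else appears to have moved.

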